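Probe a keyboard circuit board in the spring test press

ROBOT

A 7-joint arm with a two-finger parallel gripper is mounted at the origin on the work surface. World frame = base frame: x ahead of the robot, y to its left, z up, the work surface at z = 0. Lengths are in m, angles in rad, forces in N, time in s.
With the tool pointing down it reaches from about 0.4 to 0.85 m from the base axis. Payload 10.4 kg.
Tool frame: the origin (TCP) lies between the finger pads; the fingertips stand manip.tip_extent ahead of it and the grasp point (between the pads) lies 6 mm ahead of it (manip.tip_extent is the distance from the TCP to the fingertips, in m); z points along the fingers, y is the line along which they close (so a half turn about z gives the same grasp; the last joint's range is limited). The gripper opens to 85 mm and grips with 20 to 120 N. Pads are 22 mm wide; open, the fingers measure 114 mm over their backs; the gripper's body (76 mm by 85 mm) begins 54 mm behind the grasp point. The pads swing forward as they close: fully open they stand 13 mm farther back than shut.
Start: joints at [1.091, 0.332, -0.065, 1.46, 0.022, 1.35, -0.088], TCP at [0.276, -0.561, 0.256] pointing down, gripper open.
Joint ranges: [-2.6, 2.6], [-0.5, 2.12], [-1.47, 1.34], [0.16, 2.42], [-1.27, 4.41], [0.06, 2.06], [-2.6, 2.6]. Speed limits (rad/s): [2.22, 2.22, 2.79, 2.79, 3.14, 3.14, 3.14].

INTERFACE

Orientations are given as a unit quaternion [x, y, z, w].
In Python, from workcell import get_obs, optics, workorder, manip gives the robot as it stands.
- The arm moves only by the tool jog_arm, never from a script. Its argument "increments" is a list of rows, each a list of 7 numbers: the shift along the tool's x, y, z in m, then the turn, a rotation vector about the tool's x, y, z in rad, then the opening, from -1 (shut) to 1 (fully open). A call has 1 to 5 rows; each row is the pose to reach, as a shift and turn from the pose commanded when the call began, along the tool's axes at that moment; what a row does not reach only later rows make up. A row lasts 1/12 s, in which the tool goes at most 41.7 mm and 7.16 degrees, less where a joint would pass 70% of its speed; a pose out of reach is approached as far as the arm can. A call with a gripper value outside its range is refused whole. The fingers move at their own pace and stop on an object; "grip_force" is the grip in N (left out, the last holds). Time passes only in rows, so rows that repeat a pose let the fingers close. It gives the time, the measured TCP pose, the force, the opening and the grip force at its end, in the units of the state.
- get_obs(): the state, without advancing time (a new reading comes with each control period).
- optics.camera(name): name is "scene" or "top"; returns a dict with "color" (480x640x3 uint8, red, green, blue), "depth" (480x640 float32, m along the optical axis (not along the pixel's ray), 0 where there is no reading), "K" (3x3 intrinsics, pixels), "k1" (the pictures are not rectified: a ray, as slopes to the right and down, at radius r is drawn at 1 + k1 r^2 times it, then the intrinsics apply), "R" (3x3) and "t" (3): a world point X has camera coordinates R X + t. Camera axes: x right, y down, z forward; pixel columns grow to the right and rows downward; lengths in m; the calibration is good to about 2 mm. A picture is of the moment at which its call begins.
- workorder.hand_in(): hands the job in; it is judged then, once.
The state is a dict: "clock": time; "joint_pos": joint angles; "joint_velocities": joint speeds; "tau": joint torques, N m; "position": TCP position; "ee_rot": TCP orientation; "ft_force": force on the tool from outside, world axes, zero at the start; "torque": the same for the moment, N m; "grip_width": opening from 0.0 (shut) to 1.0 (fully open); "grasp_force": force on a finger pad.
Only numpy, scipy, OpenCV 4.12 (cv2) and the standard library are available. Lean on these libraries where they do the work, as an engineer would, in place of code of your own. Each camera call takes 0.05 s, during which the arm holds its last target. There are 200 camera calls.

TASK

Test the board in the press: swing the lock lever down as far as it goes, press the plunger cap down gently until the probe block bottoms on the board, and keep it firmly seated there for two seconds. Then let the plunger come all the way back up and swing the lever fully up again so that the press is locked, without jolting or crushing the board and without disturbing the things lying about.

Things in the scene. Friction and masses are not known exactly. Their poses are not given: they have to be found in the camera images.
- jig: Grey C-shaped board test press, bolted down. Origin: on the bench straight below the plunger's axis. Base plate 160 (x) by 210 mm (y -80 to +130), 14 mm thick; column 56 x 36 mm at y +97 mm; head 56 mm wide over the board, y -35 to +115, z 115 to 150 mm. Two steel cheeks at y -44 mm, 30 mm wide overall, z to 170 mm, carry the lever.
- board_low (a point): Point of the press on the plunger's axis, 64 mm above the bench: the lowest place of the top of the blue board under the head. The board lies on a carriage set anew for each board type: its top is 0 to 14 mm above this point. That height is not reported: feel for it.
- ram: The spring plunger, sliding straight down through the head. Origin: at the press's origin when fully up; sinks with travel. Black cap on a 13 mm stem with spring; below the head a black probe block, underside 98 mm above the origin. It lands on the board (the stop) after 20 to 34 mm of travel. With the lever up, the lever's tail stops the cap after 4 to 8 mm.
- cap_top (a point): Centre of the flat top (36 mm across) of the plunger's cap, 44 mm across and 20 mm thick; 225 mm above the bench when fully up. The spring pushes back with 4 N at the top, 6 to 8 N where the board is met; firm seating takes about 6 N more on top of that; over 30 N on the board would harm it.
- lever (a joint): Angle of the lock lever: 0 = fully up (locked), 1.0 rad = fully down (free). Starts locked, within 0.12 rad of fully up. Stays where it is left (about 1.5 N at the handle moves it).
- lever_grip (a point): Middle of the lever's black square handle (13 x 13 mm, 55 mm long), 78 mm from the pivot, on the -y side of the press. It rises outwards at 30 degrees when fully up and falls outwards at 27 degrees when fully down. It turns about the press's x axis: fingers closing along x can hold it from above while it turns between them.
- lever_pivot (a point): The lever's pivot, at (0, -45, 158) mm in the frame of the press; its axis is the press's x. Its short upright tail (50 mm) reaches under the edge of the cap when locked and swings outwards clear of the cap when free, then standing up to about 210 mm above the bench.
- jar: Bystander, loose: lidded glass flux jar, 56 mm across, 62 mm tall. Origin: centre of its underside.
- spare: Bystander, loose: spare circuit board lying flat, 130 x 85 x 6 mm with chips to 15 mm high. Origin: centre of its underside.
- reel: Bystander, loose: steel solder reel lying flat, 64 mm across, 42 mm tall. Origin: centre of its underside.
- meter: Bystander, loose: grey multimeter lying flat, 155 x 78 x 36 mm. Origin: centre of its underside.
- driver: Bystander, loose: screwdriver lying along its x axis, 170 mm long, handle to -x. Origin: at bench level about its middle.
- tray: Bystander, loose: small grey parts tray, 110 x 80 x 26 mm. Origin: centre of its underside.
- tweezers: Bystander, loose: steel tweezers lying flat on the front edge of the press's base plate, about 120 mm long, 5 mm high. Origin: centre of its underside.

How it is judged:
By the outcome, as a careful person would: the job done as asked, in the order asked, and still so for the second after the job is handed in, with the robot touching nothing.
It also fails if it takes over 72 s, if anything falls off the work surface, if the arm or the gripper's body presses on something with over 40 N, if the wrist force passes 120 N, or if a joint passes its speed limit or range.

## Working session

There is one attempt and no reset: what is moved stays moved. The work goes in short steps, Python scripts to look and compute and a tool call to move; the robot and the scene stay as the last step left them, time stands still between calls to the robot, and variables do not carry over. Pictures are saved under pics/ and viewed, at most 10 in all, crops included, and the job is handed in when it is done.

Besides the shell and the picture viewer there is one more tool, called as name(argument=value, ...) on one line, values as JSON. jog_arm: Moves the arm, as the interface text tells. Its arguments: {"type":"object","properties":{"increments":{"type":"array"},"grip_force":{"type":"number"}},"required":["increments"]}

```bash
mkdir -p pics; cat > h.py <<'E'
import numpy as np, cv2
from workcell import get_obs, optics, workorder, manip
def cloud(c):
    K=c["K"];h,w=c["depth"].shape
    u,v=np.meshgrid(np.arange(w),np.arange(h))
    xd=(u-K[0,2])/K[0,0];yd=(v-K[1,2])/K[1,1];x,y=xd.copy(),yd.copy()
    for _ in range(8):
        s=1+c["k1"]*(x*x+y*y);x=xd/s;y=yd/s
    d=c["depth"];P=np.stack([x*d,y*d,d],-1)
    return (P-c["t"])@c["R"]
E
python3 - <<'E'
from h import *
for n in("scene","top"):
    c=optics.camera(n);cv2.imwrite(f"pics/{n}0.png",c["color"][...,::-1]);np.savez(f"{n}0.npz",P=cloud(c),d=c["depth"],col=c["color"])
    print(n,-c["R"].T@c["t"],c["R"][2])
o=get_obs();print(o,manip.tip_extent,[a for a in dir(manip) if a[0]!='_'])
E
```

```text
scene [ 1.31682806 -0.01861721  0.85440978] [-0.76405855  0.03778343 -0.64403955]
top [0.38518502 0.01201756 1.29379599] [ 0.0807107   0.01463816 -0.99663008]
{'clock': 0.1, 'joint_pos': array([ 1.09140443,  0.33284642, -0.06471492,  1.46086154,  0.02159415,
        1.34991707, -0.08849162]), 'joint_velocities': array([ 0.00153189, -0.0014403 , -0.00106316, -0.00258339,  0.0009469 ,
       -0.00128964, -0.00189717]), 'tau': array([ 4.54302590e-04, -6.26744485e+01,  4.83982405e-02, -3.92433429e+01,
        1.63887808e-02,  6.85516570e-03, -2.38794252e-05]), 'position': array([ 0.27553926, -0.56063614,  0.25556993]), 'ee_rot': array([ 9.74026028e-01,  2.26435091e-01, -1.75617986e-04, -6.45081194e-04]), 'ft_force': array([ 1.05584494, -0.18840752,  0.15047223]), 'torque': array([ 0.02756784,  0.01126544, -0.03018964]), 'grasp_force': 0.0, 'grip_width': 0.9993664238851065} 0.025 ['MotionError', 'tip_extent']
```

View pics/scene0.png

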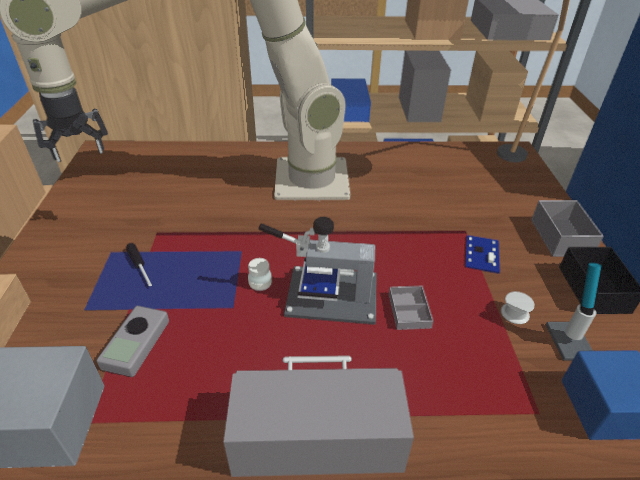

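View pics/top0.png

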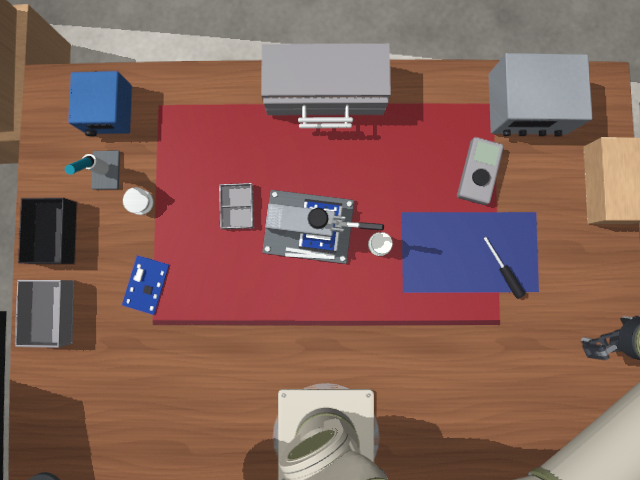

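The scene view shows the press mid-mat, with the cap at (323,226) and the lever handle at (270,231). The top view shows the cap at (318,218), the handle at (370,226) pointing to −y, and the jar at (380,243) near the handle. Next I'll measure the points.

```bash
python3 - <<'E'
from h import *
for n in("top","scene"):
    f=np.load(n+"0.npz");P=f["P"];C=f["col"].astype(int);d=f["d"]
    dark=(C.max(-1)<75)&(d>0)
    near=(np.abs(P[...,0]-.47)<.25)&(np.abs(P[...,1])<.2)
    capm=dark&near&(P[...,2]>.212)&(P[...,2]<.24)
    Q=P[capm]; print(n,"cap",len(Q),np.median(Q,0),Q.min(0),Q.max(0))
    c=np.median(Q,0)
    hm=dark&(P[...,2]>.13)&(P[...,2]<.28)&(np.hypot(P[...,0]-c[0],P[...,1]-c[1])>.05)&(np.hypot(P[...,0]-c[0],P[...,1]-c[1])<.17)&near
    H=P[hm];print("handle",len(H))
    if len(H)>5:
        m=np.median(H,0);_,_,V=np.linalg.svd(H-m);t=(H-m)@V[0];print(m,V[0],t.min(),t.max(),H[t.argmin()],H[t.argmax()], np.percentile(H,[5,95],axis=0))
    # base plate top
    bm=near&(abs(P[...,2]-.014)<.004)&(abs(C-C.mean(-1,keepdims=True)).max(-1)<15)&(np.hypot(P[...,0]-c[0],P[...,1]-c[1])<.2)
    B=P[bm][:,:2].astype(np.float32);r=cv2.minAreaRect(B);print("base",len(B),r,cv2.boxPoints(r).round(3).tolist())
    hd=near&(abs(P[...,2]-.15)<.005);B=P[hd][:,:2].astype(np.float32);r=cv2.minAreaRect(B);print("head",len(B),r)
    j=near&(abs(P[...,2]-.062)<.006)&(P[...,1]<c[1]-.06)&(C.min(-1)>120);print("jar",j.sum(),P[j].mean(0) if j.any() else 0, P[j].min(0),P[j].max(0))
f=np.load("top0.npz");im=f["col"][180:275,255:410,::-1];cv2.imwrite("pics/c1.png",cv2.resize(im,None,fx=5,fy=5,interpolation=cv2.INTER_CUBIC))
E
```

```text
top cap 322 [0.50785253 0.01673156 0.22386295] [ 0.48718803 -0.00196866  0.21387973] [0.52958528 0.03747315 0.22996428]
handle 54
[ 0.49063688 -0.09922392  0.19498505] [-0.03976078 -0.93107148  0.36266372] -0.030606221063994223 0.021336963338331343 [ 0.4929188  -0.07071871  0.18402421] [ 0.4954312  -0.12002689  0.20093696] [[ 0.48710045 -0.12008281  0.18378616]
 [ 0.50087564 -0.0740682   0.20306814]]
base 1988 ((0.5113953351974487, 0.03852355480194092), (0.33110854029655457, 0.1598159223794937), 82.60726165771484) [[0.41100001335144043, -0.11500000208616257], [0.5690000057220459, -0.13600000739097595], [0.6119999885559082, 0.19200000166893005], [0.453000009059906, 0.21299999952316284]]
head 1266 ((0.512670636177063, 0.046991169452667236), (0.17040559649467468, 0.05627695098519325), 82.69856262207031)
jar 333 [ 0.4675266  -0.13259539  0.06144877] [ 0.44308138 -0.15597503  0.05605157] [ 0.49076213 -0.10820378  0.06779856]
scene cap 266 [0.52121587 0.01649465 0.22361682] [ 0.49507596 -0.00438464  0.21230835] [0.53625646 0.03812759 0.22865994]
handle 164
[ 0.50124255 -0.0971363   0.19224799] [ 0.11840914  0.91653776 -0.38201807] -0.025699548232932752 0.02750265195193129 [ 0.49970956 -0.12011911  0.20390561] [ 0.5059005  -0.07139766  0.18345084] [[ 0.49261302 -0.11803934  0.18203877]
 [ 0.50698869 -0.07364918  0.20237153]]
base 2651 ((0.5129701495170593, 0.020621567964553833), (0.36998769640922546, 0.16541752219200134), 80.7508544921875) [[0.4020000100135803, -0.14900000393390656], [0.5649999976158142, -0.17499999701976776], [0.6240000128746033, 0.1899999976158142], [0.460999995470047, 0.21699999272823334]]
head 1106 ((0.5167864561080933, 0.045193079859018326), (0.17157995700836182, 0.0594443641602993), 82.79181671142578)
jar 253 [ 0.47339667 -0.13357113  0.06148958] [ 0.44580138 -0.15826759  0.05623012] [ 0.49742822 -0.11035617  0.06567031]
```

View pics/c1.png

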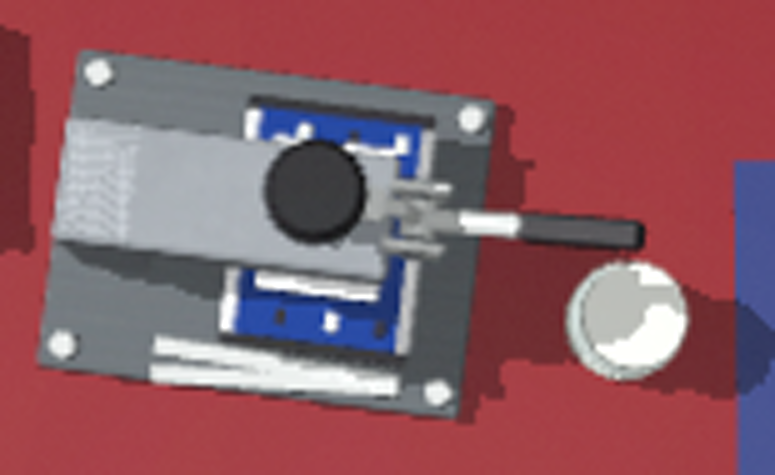

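The top view crop puts the cap at (318,218), the handle from about (360,225) to (383,227), and the jar beside the handle's lower side. The press yaw is about −7.3°, the cap about (0.511, 0.017) and the handle centre about (0.497, −0.098, 0.188). That fits the given geometry. I'll move above the handle at high clearance first, then turn.

jog_arm(increments=[[0.0264, -0.0206, -0.009, 0, 0, 0, 1], [0.0528, -0.0412, -0.018, 0, 0, 0, 1], [0.0792, -0.0618, -0.027, 0, 0, 0, 1], [0.1056, -0.0824, -0.036, 0, 0, 0, 1], [0.132, -0.103, -0.044, 0, 0, 0, 1]])

```text
clock: 0.52
position: [0.3491, -0.4086, 0.3005]
ee_rot: [0.974, 0.226, -0.0, -0.0]
ft_force: [1.2, -0.3, -0.1]
grip_width: 1.001
grasp_force: 0.0
```

jog_arm(increments=[[0.0264, -0.0206, 0, 0, 0, 0, 1], [0.0528, -0.0412, 0, 0, 0, 0, 1], [0.0792, -0.0618, 0, 0, 0, 0, 1], [0.1056, -0.0824, 0, 0, 0, 0, 1], [0.132, -0.103, 0, 0, 0, 0, 1]])

```text
clock: 0.93
position: [0.422, -0.2579, 0.3001]
ee_rot: [0.974, 0.226, -0.0, -0.0]
ft_force: [1.1, 0.7, 0.5]
grip_width: 1.001
grasp_force: 0.0
```

jog_arm(increments=[[0.0264, -0.0206, 0, 0, 0, 0, 1], [0.0528, -0.0412, 0, 0, 0, 0, 1], [0.0792, -0.0618, 0, 0, 0, 0, 1], [0.1056, -0.0824, 0, 0, 0, 0, 1], [0.132, -0.103, 0, 0, 0, 0, 1]])

```text
clock: 1.35
position: [0.495, -0.1074, 0.3002]
ee_rot: [0.974, 0.226, -0.0, 0.0]
ft_force: [1.1, -0.8, 0.6]
grip_width: 0.998
grasp_force: 0.0
```

jog_arm(increments=[[0, 0, 0, 0, 0, -0.0986, 1], [0, 0, 0, 0, 0, -0.197, 1], [0, 0, 0, 0, 0, -0.296, 1], [0, 0, 0, 0, 0, -0.394, 1], [0, 0, 0, 0, 0, -0.493, 1]])

```text
clock: 1.77
position: [0.4946, -0.1089, 0.3]
ee_rot: [0.888, 0.459, -0.0, -0.0]
ft_force: [0.2, 0.7, -0.3]
grip_width: 1.001
grasp_force: 0.0
```

jog_arm(increments=[[0, 0, 0, 0, 0, -0.0986, 1], [0, 0, 0, 0, 0, -0.197, 1], [0, 0, 0, 0, 0, -0.296, 1], [0, 0, 0, 0, 0, -0.394, 1], [0, 0, 0, 0, 0, -0.493, 1]])

```text
clock: 2.18
position: [0.4946, -0.1089, 0.3]
ee_rot: [0.749, 0.662, -0.0, -0.0]
ft_force: [0.3, -0.4, 0.3]
grip_width: 1.0
grasp_force: 0.0
```

```bash
python3 - <<'E'
from h import *
for n in("top","scene"):
    c=optics.camera(n);P=cloud(c)
    m=(P[...,2]>.268)&(P[...,2]<.345)&(abs(P[...,0]-.495)<.1)&(abs(P[...,1]+.109)<.08)
    Q=P[m];print(n,len(Q),Q.min(0),Q.max(0))
    for z in np.arange(.265,.345,.01):
        q=Q[abs(Q[:,2]-z)<.005]
        if len(q):print(round(z,3),len(q),np.percentile(q[:,0],[1,50,99]).round(4),np.percentile(q[:,1],[1,50,99]).round(4))
    if n=="scene": cv2.imwrite("pics/s2.png",cv2.resize(c["color"][130:310,210:400,::-1],None,fx=3,fy=3))
E
```

```text
Traceback (most recent call last):
ValueError: zero-size array to reduction operation minimum which has no identity
```

```bash
python3 - <<'E'
from h import *
c=optics.camera("scene");P=cloud(c)
m=(P[...,2]>.26)&(P[...,2]<.36)&(abs(P[...,0]-.495)<.1)&(abs(P[...,1]+.109)<.08)
Q=P[m]
for z in np.arange(.265,.36,.01):
    q=Q[abs(Q[:,2]-z)<.005]
    if len(q):print(round(z,3),len(q),np.percentile(q[:,0],[1,50,99]).round(4),np.percentile(q[:,1],[1,50,99]).round(4))
cv2.imwrite("pics/s2.png",cv2.resize(c["color"][130:310,210:400,::-1],None,fx=3,fy=3))
E
```

```text
0.285 13 [0.4501 0.4536 0.5446] [-0.1224 -0.1074 -0.0968]
0.295 60 [0.4518 0.5441 0.5521] [-0.1263 -0.1069 -0.0938]
0.305 70 [0.45   0.5462 0.5543] [-0.1257 -0.1096 -0.0934]
0.315 73 [0.4479 0.5463 0.5537] [-0.125  -0.1089 -0.0931]
0.325 27 [0.4468 0.4552 0.5541] [-0.1218 -0.0988 -0.0922]
0.335 59 [0.4379 0.5518 0.5707] [-0.1304 -0.1097 -0.0896]
0.345 116 [0.4302 0.5635 0.5716] [-0.1297 -0.1123 -0.0889]
0.355 91 [0.455  0.539  0.5706] [-0.1289 -0.105  -0.0885]
```

View pics/s2.png

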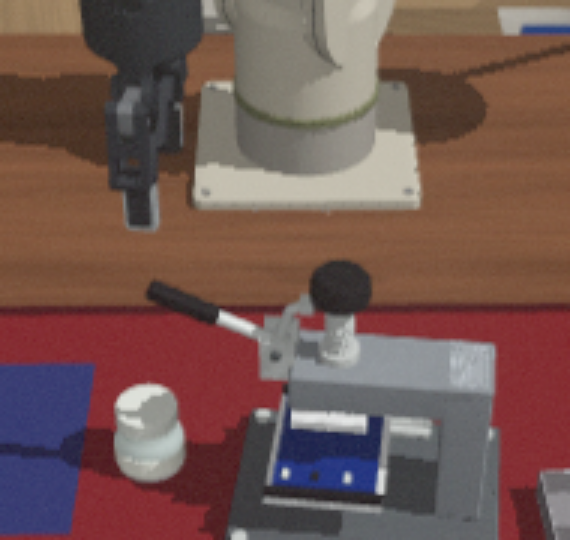

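The fingers (crop (140,215)) sit in line above the handle, and the scene camera agrees with the robot to about 2 mm. I'll descend over the handle and close gently.

jog_arm(increments=[[0, 0, 0.02, 0, 0, 0, 1], [0, 0, 0.04, 0, 0, 0, 1], [0, 0, 0.06, 0, 0, 0, 1], [0, 0, 0.08, 0, 0, 0, 1], [0, 0, 0.1, 0, 0, 0, 1]], grip_force=20)

```text
clock: 2.7
position: [0.4946, -0.1089, 0.1993]
ee_rot: [0.752, 0.659, -0.0, 0.0]
ft_force: [-0.2, 0.1, 0.2]
grip_width: 1.002
grasp_force: 0.0
```

jog_arm(increments=[[0, 0, 0, 0, 0, 0, 0.6], [0, 0, 0, 0, 0, 0, 0.2], [0, 0, 0, 0, 0, 0, 0], [0, 0, 0, 0, 0, 0, -0.2], [0, 0, 0, 0, 0, 0, -0.4]])

```text
clock: 3.12
position: [0.4954, -0.109, 0.2016]
ee_rot: [0.751, 0.66, 0.0, 0.001]
ft_force: [-1.3, 0.3, 0.5]
grip_width: 0.31
grasp_force: 0.0
```

jog_arm(increments=[[0, 0, 0, 0, 0, 0, -0.5], [0, 0, 0, 0, 0, 0, -0.6], [0, 0, 0, 0, 0, 0, -0.65], [0, 0, 0, 0, 0, 0, -0.7], [0, 0, 0, 0, 0, 0, -0.75]])

```text
clock: 3.53
position: [0.4946, -0.1091, 0.2004]
ee_rot: [0.751, 0.66, -0.0, -0.0]
ft_force: [-2.1, -0.2, 2.1]
grip_width: 0.147
grasp_force: 21.5
```

jog_arm(increments=[[-0.0023, 0, 0.0057, 0, 0, 0, -0.75], [-0.0042, 0, 0.0116, 0, 0, 0, -0.75], [-0.0057, 0, 0.0177, 0, 0, 0, -0.75], [-0.0068, 0, 0.0239, 0, 0, 0, -0.75], [-0.0075, 0, 0.0301, 0, 0, 0, -0.75]])

```text
clock: 3.95
position: [0.4937, -0.1166, 0.1695]
ee_rot: [0.751, 0.66, -0.0, -0.0]
ft_force: [-5.5, -0.4, 3.7]
grip_width: 0.149
grasp_force: 21.9
```

jog_arm(increments=[[-0.0002, 0, 0.0063, 0, 0, 0, -0.75], [0, 0, 0.0126, 0, 0, 0, -0.75], [0.0007, 0, 0.0188, 0, 0, 0, -0.75], [0.0018, 0, 0.025, 0, 0, 0, -0.75], [0.0033, 0, 0.0311, 0, 0, 0, -0.75]])

```text
clock: 4.37
position: [0.4941, -0.1132, 0.1384]
ee_rot: [0.751, 0.66, -0.0, -0.0]
ft_force: [-4.4, -1.0, 2.5]
grip_width: 0.147
grasp_force: 22.9
```

jog_arm(increments=[[0.0014, 0, 0.0045, 0, 0, 0, -0.75], [0.003, 0, 0.0089, 0, 0, 0, -0.75], [0.0043, 0, 0.0118, 0, 0, 0, -0.75], [0.0053, 0, 0.0139, 0, 0, 0, -0.75], [0.0063, 0, 0.016, 0, 0, 0, -0.75]])

```text
clock: 4.78
position: [0.4949, -0.1069, 0.1228]
ee_rot: [0.751, 0.66, -0.0, -0.0]
ft_force: [-4.5, -3.0, 3.1]
grip_width: 0.151
grasp_force: 23.9
```

jog_arm(increments=[[0.0003, 0, 0.0006, 0, 0, 0, -0.75], [0.0006, 0, 0.0012, 0, 0, 0, -0.75], [0.0009, 0, 0.0018, 0, 0, 0, -0.75], [0.0011, 0, 0.0024, 0, 0, 0, -0.75], [0.0011, 0, 0.0024, 0, 0, 0, -0.75]])

```text
clock: 5.2
position: [0.4951, -0.1058, 0.1206]
ee_rot: [0.751, 0.66, -0.0, -0.0]
ft_force: [-4.5, -2.5, 2.9]
grip_width: 0.146
grasp_force: 24.1
```

jog_arm(increments=[[0.0004, 0, 0.0008, 0, 0, 0, -0.75], [0.0008, 0, 0.0016, 0, 0, 0, -0.75], [0.0012, 0, 0.0024, 0, 0, 0, -0.75], [0.0016, 0, 0.003, 0, 0, 0, -0.75], [0.0016, 0, 0.003, 0, 0, 0, -0.75]])

```text
clock: 5.62
position: [0.4955, -0.1053, 0.1195]
ee_rot: [0.751, 0.66, -0.001, 0.001]
ft_force: [-16.0, -4.6, 24.5]
grip_width: 0.147
grasp_force: 27.5
```

```bash
python3 - <<'E'
from h import *
c=optics.camera("scene");P=cloud(c);C=c["color"].astype(int)
m=(C.max(-1)<75)&(P[...,2]>.08)&(P[...,2]<.16)&(abs(P[...,0]-.495)<.03)&(P[...,1]>-.16)&(P[...,1]<-.05)
H=P[m];print(len(H));q=np.median(H,0);_,_,V=np.linalg.svd(H-q);print(q,V[0])
cv2.imwrite("pics/s3.png",cv2.resize(c["color"][170:290,230:390,::-1],None,fx=4,fy=4))
E
```

```text
139
[ 0.50673593 -0.09390812  0.13032558] [ 0.27261692 -0.66855078 -0.69189585]
```

View pics/s3.png

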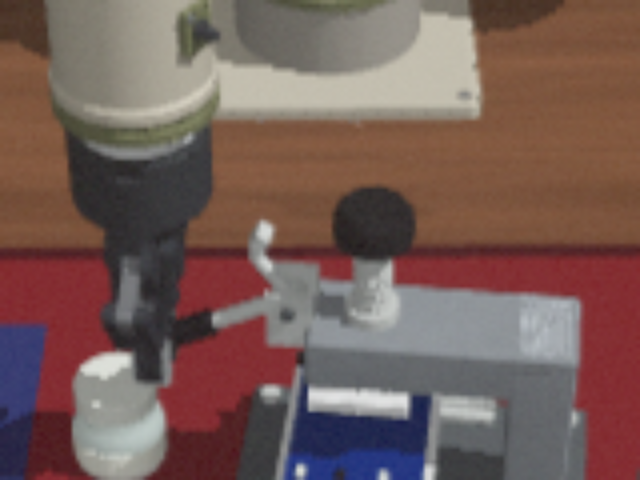

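The lever is at its lower stop: force rose to 24 N, the handle falls outwards, and the tail at (262,240) stands clear of the cap. I'll relax the load, open, rise, and then go over the cap with the gripper shut.

jog_arm(increments=[[-0.0005, 0, -0.001, 0, 0, 0, -0.75], [-0.0009, 0, -0.0018, 0, 0, 0, -0.75], [-0.0009, 0, -0.0018, 0, 0, 0, -0.75], [-0.0009, 0, -0.0018, 0, 0, 0, -0.6], [-0.0009, 0, -0.0018, 0, 0, 0, -0.4]])

```text
clock: 6.08
position: [0.496, -0.1046, 0.1197]
ee_rot: [0.751, 0.661, 0.001, 0.0]
ft_force: [1.1, -0.3, 0.8]
grip_width: 0.295
grasp_force: 0.0
```

jog_arm(increments=[[0, 0, 0, 0, 0, 0, -0.1], [0, 0, 0, 0, 0, 0, 0.1], [0, 0, 0, 0, 0, 0, 0.1], [0, 0, -0.01, 0, 0, 0, 0.1], [0, 0, -0.03, 0, 0, 0, 0.1]])

```text
clock: 6.5
position: [0.4941, -0.1047, 0.1484]
ee_rot: [0.751, 0.661, -0.001, -0.002]
ft_force: [0.1, -0.3, -0.1]
grip_width: 0.552
grasp_force: 0.0
```

jog_arm(increments=[[0, 0, -0.03, 0, 0, 0, 0.1], [0, 0, -0.06, 0, 0, 0, 0.1], [0, 0, -0.09, 0, 0, 0, -0.5], [0, 0, -0.12, 0, 0, 0, -1], [0, 0, -0.14, 0, 0, 0, -1]])

```text
clock: 6.92
position: [0.4958, -0.1048, 0.2934]
ee_rot: [0.751, 0.661, 0.001, 0.002]
ft_force: [-0.1, 0.0, -0.0]
grip_width: 0.129
grasp_force: 0.0
```

```bash
python3 - <<'E'
from h import *
for n in("scene","top"):
    f=np.load(n+"0.npz");P=f["P"];C=f["col"]
    m=(C.max(-1)<80)&(np.hypot(P[...,0]-.511,P[...,1]-.017)<.04)
    Q=P[m&(P[...,2]>.2)&(P[...,2]<.24)];print(n,np.percentile(Q[:,2],[5,25,50,75,95]).round(4))
    zt=np.percentile(Q[:,2],60 if n=="scene" else 50)
    q=Q[abs(Q[:,2]-zt)<.004];print(len(q),q.mean(0),q.min(0),q.max(0),cv2.minEnclosingCircle(q[:,:2].astype(np.float32)))
c=optics.camera("scene");P=cloud(c);C=c["color"].astype(int)
m=(C.max(-1)<75)&(P[...,2]>.08)&(P[...,2]<.16)&(abs(P[...,0]-.495)<.03)&(P[...,1]>-.16)&(P[...,1]<-.05)
H=P[m];q=np.median(H,0);_,_,V=np.linalg.svd(H-q);print(len(H),q,V[0],np.degrees(np.arctan2(V[0,2],V[0,1])))
E
```

```text
scene [0.2087 0.2165 0.223  0.2248 0.2261]
194 [0.51609227 0.01646699 0.22412621] [ 0.49507596 -0.0042929   0.22005713] [0.53488674 0.03598177 0.22760953] ((0.5150056481361389, 0.01602419838309288), 0.020767437294125557)
top [0.2184 0.222  0.2237 0.2253 0.2277]
278 [0.50862689 0.01748484 0.22384619] [ 0.48718803 -0.00189419  0.2197307 ] [0.52921917 0.03739991 0.22769673] ((0.5082036256790161, 0.01671679876744747), 0.02152261510491371)
123 [ 0.50199442 -0.09403173  0.12760351] [0.11770268 0.88181229 0.45667622] 27.378903028968903
```

jog_arm(increments=[[0.03, 0, 0, 0, 0, 0, -1], [0.06, 0, 0, 0, 0, 0, -1], [0.09, 0, 0, 0, 0, 0, -1], [0.12, 0, 0, 0, 0, 0, -1], [0.1228, 0, 0, 0, 0, 0, -1]])

```text
clock: 7.38
position: [0.5109, 0.0231, 0.2904]
ee_rot: [0.748, 0.663, 0.001, -0.0]
ft_force: [0.6, 1.6, -1.2]
grip_width: 0.004
grasp_force: 0.0
```

jog_arm(increments=[[0, 0, 0.01, 0, 0, 0, -1], [0, 0, 0.02, 0, 0, 0, -1], [0, 0, 0.028, 0, 0, 0, -1], [0, 0, 0.034, 0, 0, 0, -1], [0, 0, 0.036, 0, 0, 0, -1]])

```text
clock: 7.8
position: [0.5103, 0.0156, 0.2518]
ee_rot: [0.751, 0.66, -0.001, -0.001]
ft_force: [0.6, -1.2, -0.6]
grip_width: 0.004
grasp_force: 0.0
```

jog_arm(increments=[[0, 0, 0, 0, 0, 0, -1], [0, 0, 0.0015, 0, 0, 0, -1], [0, 0, 0.003, 0, 0, 0, -1], [0, 0, 0.0045, 0, 0, 0, -1], [0, 0, 0.006, 0, 0, 0, -1]])

```text
clock: 8.22
position: [0.5112, 0.0166, 0.248]
ee_rot: [0.751, 0.66, 0.0, 0.0]
ft_force: [-1.4, -1.1, 4.6]
grip_width: 0.001
grasp_force: 2.3
```

jog_arm(increments=[[0, 0, 0.0015, 0, 0, 0, -1], [0, 0, 0.003, 0, 0, 0, -1], [0, 0, 0.0045, 0, 0, 0, -1], [0, 0, 0.006, 0, 0, 0, -1], [0, 0, 0.006, 0, 0, 0, -1]])

```text
clock: 8.63
position: [0.5112, 0.0166, 0.2415]
ee_rot: [0.751, 0.66, 0.0, 0.0]
ft_force: [0.5, -1.6, 5.7]
grip_width: -0.001
grasp_force: 2.6
```

jog_arm(increments=[[0, 0, 0.0015, 0, 0, 0, -1], [0, 0, 0.003, 0, 0, 0, -1], [0, 0, 0.0045, 0, 0, 0, -1], [0, 0, 0.006, 0, 0, 0, -1], [0, 0, 0.007, 0, 0, 0, -1]])

```text
clock: 9.05
position: [0.5112, 0.0166, 0.2347]
ee_rot: [0.751, 0.66, 0.0, 0.0]
ft_force: [-0.9, -1.8, 6.0]
grip_width: -0.0
grasp_force: 3.1
```

jog_arm(increments=[[0, 0, 0.0006, 0, 0, 0, -1], [0, 0, 0.0012, 0, 0, 0, -1], [0, 0, 0.0018, 0, 0, 0, -1], [0, 0, 0.0024, 0, 0, 0, -1], [0, 0, 0.003, 0, 0, 0, -1]])

```text
clock: 9.47
position: [0.5112, 0.0166, 0.2319]
ee_rot: [0.751, 0.66, 0.0, 0.0]
ft_force: [-0.6, -0.6, 6.0]
grip_width: 0.004
grasp_force: 3.2
```

jog_arm(increments=[[0, 0, 0.0004, 0, 0, 0, -1], [0, 0, 0.0008, 0, 0, 0, -1], [0, 0, 0.0012, 0, 0, 0, -1], [0, 0, 0.0016, 0, 0, 0, -1], [0, 0, 0.0016, 0, 0, 0, -1]])

```text
clock: 9.88
position: [0.5112, 0.0166, 0.2303]
ee_rot: [0.751, 0.66, 0.0, 0.0]
ft_force: [-0.2, -1.1, 7.0]
grip_width: 0.002
grasp_force: 3.3
```

jog_arm(increments=[[0, 0, 0.0004, 0, 0, 0, -1], [0, 0, 0.0008, 0, 0, 0, -1], [0, 0, 0.0012, 0, 0, 0, -1], [0, 0, 0.0016, 0, 0, 0, -1], [0, 0, 0.0016, 0, 0, 0, -1]])

```text
clock: 10.3
position: [0.5112, 0.0166, 0.2287]
ee_rot: [0.751, 0.66, 0.0, 0.0]
ft_force: [-1.3, -1.3, 6.5]
grip_width: 0.004
grasp_force: 3.4
```

jog_arm(increments=[[0, 0, 0.0004, 0, 0, 0, -1], [0, 0, 0.0008, 0, 0, 0, -1], [0, 0, 0.0012, 0, 0, 0, -1], [0, 0, 0.0016, 0, 0, 0, -1], [0, 0, 0.0016, 0, 0, 0, -1]])

```text
clock: 10.72
position: [0.5112, 0.0166, 0.2271]
ee_rot: [0.751, 0.66, 0.0, 0.0]
ft_force: [-0.2, -1.4, 7.1]
grip_width: -0.001
grasp_force: 3.5
```

jog_arm(increments=[[0, 0, 0.0004, 0, 0, 0, -1], [0, 0, 0.0008, 0, 0, 0, -1], [0, 0, 0.0012, 0, 0, 0, -1], [0, 0, 0.0016, 0, 0, 0, -1], [0, 0, 0.0016, 0, 0, 0, -1]])

```text
clock: 11.13
position: [0.5112, 0.0166, 0.2255]
ee_rot: [0.751, 0.66, 0.0, 0.0]
ft_force: [-1.1, -2.0, 7.7]
grip_width: -0.001
grasp_force: 3.5
```

jog_arm(increments=[[0, 0, 0.0004, 0, 0, 0, -1], [0, 0, 0.0008, 0, 0, 0, -1], [0, 0, 0.0012, 0, 0, 0, -1], [0, 0, 0.0016, 0, 0, 0, -1], [0, 0, 0.0016, 0, 0, 0, -1]])

```text
clock: 11.55
position: [0.5112, 0.0166, 0.224]
ee_rot: [0.751, 0.66, 0.0, 0.0]
ft_force: [-1.4, -1.1, 8.2]
grip_width: 0.004
grasp_force: 3.6
```

jog_arm(increments=[[0, 0, 0.0004, 0, 0, 0, -1], [0, 0, 0.0008, 0, 0, 0, -1], [0, 0, 0.0012, 0, 0, 0, -1], [0, 0, 0.0016, 0, 0, 0, -1], [0, 0, 0.0016, 0, 0, 0, -1]])

```text
clock: 11.97
position: [0.5112, 0.0166, 0.2224]
ee_rot: [0.751, 0.66, 0.0, 0.0]
ft_force: [-0.2, -0.4, 8.6]
grip_width: -0.001
grasp_force: 3.7
```

jog_arm(increments=[[0, 0, 0.0004, 0, 0, 0, -1], [0, 0, 0.0008, 0, 0, 0, -1], [0, 0, 0.0012, 0, 0, 0, -1], [0, 0, 0.0016, 0, 0, 0, -1], [0, 0, 0.0016, 0, 0, 0, -1]])

```text
clock: 12.38
position: [0.5112, 0.0167, 0.2208]
ee_rot: [0.751, 0.66, 0.0, 0.0]
ft_force: [-1.3, -1.1, 7.3]
grip_width: -0.001
grasp_force: 3.8
```

jog_arm(increments=[[0, 0, 0.0004, 0, 0, 0, -1], [0, 0, 0.0008, 0, 0, 0, -1], [0, 0, 0.0012, 0, 0, 0, -1], [0, 0, 0.0016, 0, 0, 0, -1], [0, 0, 0.0016, 0, 0, 0, -1]])

```text
clock: 12.8
position: [0.5112, 0.0166, 0.2192]
ee_rot: [0.751, 0.66, 0.0, 0.0]
ft_force: [-0.8, -1.3, 7.8]
grip_width: -0.001
grasp_force: 3.9
```

jog_arm(increments=[[0, 0, 0.0004, 0, 0, 0, -1], [0, 0, 0.0008, 0, 0, 0, -1], [0, 0, 0.0012, 0, 0, 0, -1], [0, 0, 0.0016, 0, 0, 0, -1], [0, 0, 0.0016, 0, 0, 0, -1]])

```text
clock: 13.22
position: [0.5112, 0.0167, 0.2176]
ee_rot: [0.751, 0.66, 0.0, 0.0]
ft_force: [-1.4, -2.4, 8.4]
grip_width: 0.005
grasp_force: 4.0
```

jog_arm(increments=[[0, 0, 0.0004, 0, 0, 0, -1], [0, 0, 0.0008, 0, 0, 0, -1], [0, 0, 0.0012, 0, 0, 0, -1], [0, 0, 0.0016, 0, 0, 0, -1], [0, 0, 0.0016, 0, 0, 0, -1]])

```text
clock: 13.63
position: [0.5113, 0.0166, 0.217]
ee_rot: [0.751, 0.66, 0.0, 0.001]
ft_force: [-5.3, -1.9, 17.6]
grip_width: -0.001
grasp_force: 8.6
```

The block has landed: about 9 N on the board above the spring force. I'll add a touch more and hold.

jog_arm(increments=[[0, 0, 0.0002, 0, 0, 0, -1], [0, 0, 0.0002, 0, 0, 0, -1], [0, 0, 0.0002, 0, 0, 0, -1], [0, 0, 0.0002, 0, 0, 0, -1], [0, 0, 0.0002, 0, 0, 0, -1]])

```text
clock: 14.05
position: [0.5114, 0.0166, 0.217]
ee_rot: [0.751, 0.66, 0.0, 0.001]
ft_force: [-7.4, -1.6, 18.6]
grip_width: -0.003
grasp_force: 9.5
```

jog_arm(increments=[[0, 0, 0, 0, 0, 0, -1], [0, 0, 0, 0, 0, 0, -1], [0, 0, 0, 0, 0, 0, -1], [0, 0, 0, 0, 0, 0, -1], [0, 0, 0, 0, 0, 0, -1]])

```text
clock: 14.47
position: [0.5114, 0.0166, 0.217]
ee_rot: [0.751, 0.66, 0.0, 0.001]
ft_force: [-6.8, -1.4, 19.3]
grip_width: -0.005
grasp_force: 9.5
```

jog_arm(increments=[[0, 0, 0, 0, 0, 0, -1], [0, 0, 0, 0, 0, 0, -1], [0, 0, 0, 0, 0, 0, -1], [0, 0, 0, 0, 0, 0, -1], [0, 0, 0, 0, 0, 0, -1]])

```text
clock: 14.88
position: [0.5113, 0.0167, 0.217]
ee_rot: [0.751, 0.66, 0.0, 0.001]
ft_force: [-6.9, -1.5, 18.5]
grip_width: 0.002
grasp_force: 9.5
```

jog_arm(increments=[[0, 0, 0, 0, 0, 0, -1], [0, 0, 0, 0, 0, 0, -1], [0, 0, 0, 0, 0, 0, -1], [0, 0, 0, 0, 0, 0, -1], [0, 0, 0, 0, 0, 0, -1]])

```text
clock: 15.3
position: [0.5114, 0.0166, 0.217]
ee_rot: [0.751, 0.66, 0.0, 0.001]
ft_force: [-7.2, -1.9, 19.2]
grip_width: 0.001
grasp_force: 9.5
```

jog_arm(increments=[[0, 0, 0, 0, 0, 0, -1], [0, 0, 0, 0, 0, 0, -1], [0, 0, 0, 0, 0, 0, -1], [0, 0, 0, 0, 0, 0, -1], [0, 0, 0, 0, 0, 0, -1]])

```text
clock: 15.72
position: [0.5113, 0.0167, 0.217]
ee_rot: [0.751, 0.66, 0.0, 0.001]
ft_force: [-6.7, -1.7, 18.6]
grip_width: 0.002
grasp_force: 9.5
```

jog_arm(increments=[[0, 0, 0, 0, 0, 0, -1], [0, 0, 0, 0, 0, 0, -1], [0, 0, 0, 0, 0, 0, -1], [0, 0, 0, 0, 0, 0, -1], [0, 0, 0, 0, 0, 0, -1]])

```text
clock: 16.13
position: [0.5113, 0.0166, 0.217]
ee_rot: [0.751, 0.66, 0.0, 0.001]
ft_force: [-6.1, -2.0, 19.0]
grip_width: -0.001
grasp_force: 9.5
```

jog_arm(increments=[[0, 0, 0, 0, 0, 0, -1], [0, 0, 0, 0, 0, 0, -1], [0, 0, 0, 0, 0, 0, -1], [0, 0, 0, 0, 0, 0, -1], [0, 0, 0, 0, 0, 0, -1]])

```text
clock: 16.55
position: [0.5114, 0.0166, 0.217]
ee_rot: [0.751, 0.66, 0.0, 0.001]
ft_force: [-7.1, -3.1, 19.3]
grip_width: 0.004
grasp_force: 9.5
```

jog_arm(increments=[[0, 0, -0.001, 0, 0, 0, -1], [0, 0, -0.003, 0, 0, 0, -1], [0, 0, -0.006, 0, 0, 0, -1], [0, 0, -0.009, 0, 0, 0, -1], [0, 0, -0.012, 0, 0, 0, -1]])

```text
clock: 16.97
position: [0.5112, 0.0166, 0.2279]
ee_rot: [0.751, 0.66, 0.0, 0.0]
ft_force: [-0.9, -1.2, 7.2]
grip_width: 0.003
grasp_force: 3.2
```

jog_arm(increments=[[0, 0, -0.003, 0, 0, 0, -1], [0, 0, -0.006, 0, 0, 0, -1], [0, 0, -0.009, 0, 0, 0, -1], [0, 0, -0.012, 0, 0, 0, -1], [0, 0, -0.015, 0, 0, 0, -1]])

```text
clock: 17.38
position: [0.5112, 0.0166, 0.2427]
ee_rot: [0.751, 0.66, 0.0, 0.0]
ft_force: [0.8, -0.8, 4.4]
grip_width: 0.001
grasp_force: 2.3
```

jog_arm(increments=[[0, 0, -0.002, 0, 0, 0, -1], [0, 0, -0.004, 0, 0, 0, -1], [0, 0, -0.006, 0, 0, 0, -1], [0, 0, -0.008, 0, 0, 0, -1], [0, 0, -0.012, 0, 0, 0, -1]])

```text
clock: 17.8
position: [0.5105, 0.0169, 0.2538]
ee_rot: [0.751, 0.661, -0.0, -0.001]
ft_force: [0.7, 0.2, -0.2]
grip_width: -0.001
grasp_force: 0.0
```

jog_arm(increments=[[0, 0, -0.01, 0, 0, 0, -1], [0, 0, -0.02, 0, 0, 0, -1], [0, 0, -0.03, 0, 0, 0, -1], [0, 0, -0.038, 0, 0, 0, -1], [0, 0, -0.038, 0, 0, 0, -1]])

```text
clock: 18.22
position: [0.5117, 0.0169, 0.2945]
ee_rot: [0.751, 0.66, 0.001, 0.001]
ft_force: [0.2, 0.4, -0.5]
grip_width: 0.002
grasp_force: 0.0
```

jog_arm(increments=[[-0.03, 0, 0, 0, 0, 0, -0.6], [-0.06, 0, 0, 0, 0, 0, 0], [-0.09, 0, 0, 0, 0, 0, 0.2], [-0.12, 0, 0, 0, 0, 0, 0.3], [-0.1245, 0, 0, 0, 0, 0, 0.3]])

```text
clock: 18.63
position: [0.4939, -0.1126, 0.2919]
ee_rot: [0.753, 0.658, -0.001, 0.0]
ft_force: [0.1, -1.2, -0.3]
grip_width: 0.649
grasp_force: 0.0
```

jog_arm(increments=[[0, 0, 0, 0, 0, 0, 0.3], [0, 0, 0, 0, 0, 0, 0.3], [0, 0, 0, 0, 0, 0, 0.3], [0, 0, 0, 0, 0, 0, 0.3], [0, 0, 0, 0, 0, 0, 0.3]])

```text
clock: 19.05
position: [0.4953, -0.1056, 0.2924]
ee_rot: [0.75, 0.661, 0.0, 0.0]
ft_force: [0.1, -0.4, -0.3]
grip_width: 0.652
grasp_force: 0.0
```

```bash
python3 - <<'E'
from h import *
c=optics.camera("scene");P=cloud(c);C=c["color"].astype(int)
m=(C.max(-1)<75)&(P[...,2]>.08)&(P[...,2]<.16)&(abs(P[...,0]-.495)<.03)&(P[...,1]>-.16)&(P[...,1]<-.05)
H=P[m];q=np.median(H,0);_,_,V=np.linalg.svd(H-q);print(len(H),q,V[0],np.degrees(np.arctan2(V[0,2],V[0,1])))
Q=P[(C.max(-1)<80)&(np.hypot(P[...,0]-.513,P[...,1]-.017)<.03)&(P[...,2]>.17)&(P[...,2]<.24)];print(np.percentile(Q[:,2],[5,25,50,75,95]))
E
```

```text
127 [ 0.50213889 -0.09430812  0.12703501] [0.1182183  0.88258616 0.45504516] 27.274797689447013
[0.20833384 0.21630348 0.22254553 0.22451059 0.22584033]
```

jog_arm(increments=[[0, 0, 0.03, 0, 0, 0, 0.3], [0, 0, 0.06, 0, 0, 0, 0.3], [0, 0, 0.09, 0, 0, 0, 0.3], [0, 0, 0.11, 0, 0, 0, 0.3], [0, 0, 0.12, 0, 0, 0, 0.3]])

```text
clock: 19.52
position: [0.4938, -0.1061, 0.1696]
ee_rot: [0.751, 0.661, -0.001, -0.001]
ft_force: [0.3, -0.7, -0.8]
grip_width: 0.65
grasp_force: 0.0
```

jog_arm(increments=[[0, 0, 0.015, 0, 0, 0, 0.3], [0, 0, 0.03, 0, 0, 0, 0.3], [0, 0, 0.042, 0, 0, 0, 0.3], [0, 0, 0.0505, 0, 0, 0, 0.3], [0, 0, 0.0505, 0, 0, 0, 0.3]])

```text
clock: 19.93
position: [0.4945, -0.1065, 0.1206]
ee_rot: [0.751, 0.661, -0.0, -0.001]
ft_force: [-0.2, 0.6, 1.1]
grip_width: 0.65
grasp_force: 0.0
```

jog_arm(increments=[[0, 0, 0, 0, 0, 0, 0], [0, 0, 0, 0, 0, 0, -0.3], [0, 0, 0, 0, 0, 0, -0.5], [0, 0, 0, 0, 0, 0, -0.6], [0, 0, 0, 0, 0, 0, -0.75]])

```text
clock: 20.35
position: [0.4949, -0.1067, 0.1223]
ee_rot: [0.751, 0.66, -0.0, -0.0]
ft_force: [-3.3, -1.1, 5.9]
grip_width: 0.147
grasp_force: 23.9
```

jog_arm(increments=[[0, 0, 0, 0, 0, 0, -0.75], [0, 0, 0, 0, 0, 0, -0.75], [0, 0, 0, 0, 0, 0, -0.75], [0, 0, 0, 0, 0, 0, -0.75], [0, 0, 0, 0, 0, 0, -0.75]])

```text
clock: 20.77
position: [0.4949, -0.1068, 0.1224]
ee_rot: [0.751, 0.66, -0.0, 0.0]
ft_force: [-4.2, -0.2, 5.5]
grip_width: 0.152
grasp_force: 23.8
```

jog_arm(increments=[[-0.0027, 0, -0.0056, 0, 0, 0, -0.75], [-0.0049, 0, -0.0115, 0, 0, 0, -0.75], [-0.0067, 0, -0.0174, 0, 0, 0, -0.75], [-0.0082, 0, -0.0235, 0, 0, 0, -0.75], [-0.0091, 0, -0.0297, 0, 0, 0, -0.75]])

```text
clock: 21.18
position: [0.4936, -0.116, 0.1521]
ee_rot: [0.751, 0.66, -0.0, -0.0]
ft_force: [-0.9, 2.6, -3.8]
grip_width: 0.146
grasp_force: 20.8
```

jog_arm(increments=[[-0.0006, 0, -0.0062, 0, 0, 0, -0.75], [-0.0007, 0, -0.0125, 0, 0, 0, -0.75], [-0.0004, 0, -0.0187, 0, 0, 0, -0.75], [0.0004, 0, -0.0249, 0, 0, 0, -0.75], [0.0016, 0, -0.031, 0, 0, 0, -0.75]])

```text
clock: 21.6
position: [0.4939, -0.1146, 0.1831]
ee_rot: [0.751, 0.66, -0.0, 0.0]
ft_force: [-2.4, -1.7, -4.7]
grip_width: 0.15
grasp_force: 20.1
```

jog_arm(increments=[[0.0016, 0, -0.0061, 0, 0, 0, -0.75], [0.0031, 0, -0.0105, 0, 0, 0, -0.75], [0.0048, 0, -0.0149, 0, 0, 0, -0.75], [0.0061, 0, -0.0177, 0, 0, 0, -0.75], [0.0075, 0, -0.0205, 0, 0, 0, -0.75]])

```text
clock: 22.02
position: [0.4949, -0.107, 0.2033]
ee_rot: [0.751, 0.66, -0.0, 0.0]
ft_force: [-4.1, -2.9, -2.8]
grip_width: 0.146
grasp_force: 20.0
```

jog_arm(increments=[[0.0004, 0, -0.0007, 0, 0, 0, -0.75], [0.0008, 0, -0.0014, 0, 0, 0, -0.75], [0.0012, 0, -0.0021, 0, 0, 0, -0.75], [0.0016, 0, -0.0028, 0, 0, 0, -0.75], [0.0018, 0, -0.0032, 0, 0, 0, -0.75]])

```text
clock: 22.43
position: [0.4951, -0.1053, 0.2064]
ee_rot: [0.751, 0.66, -0.0, 0.0]
ft_force: [-4.3, -3.4, -2.6]
grip_width: 0.149
grasp_force: 20.0
```

jog_arm(increments=[[0.0004, 0, -0.0006, 0, 0, 0, -0.75], [0.0008, 0, -0.0012, 0, 0, 0, -0.75], [0.0012, 0, -0.0018, 0, 0, 0, -0.75], [0.0015, 0, -0.0024, 0, 0, 0, -0.75], [0.0015, 0, -0.0024, 0, 0, 0, -0.75]])

```text
clock: 22.85
position: [0.4953, -0.1038, 0.2089]
ee_rot: [0.751, 0.66, -0.0, 0.0]
ft_force: [-4.6, -2.9, -0.6]
grip_width: 0.14
grasp_force: 20.2
```

```bash
python3 - <<'E'
from h import *
c=optics.camera("scene");P=cloud(c);C=c["color"].astype(int)
cv2.imwrite("pics/s4.png",cv2.resize(c["color"][170:290,230:390,::-1],None,fx=4,fy=4,interpolation=cv2.INTER_CUBIC));print(get_obs()["position"],get_obs()["ft_force"])
E
```

```text
[ 0.49532013 -0.10374593  0.20885656] [-4.92467225 -3.91012519 -1.25649408]
```

View pics/s4.png

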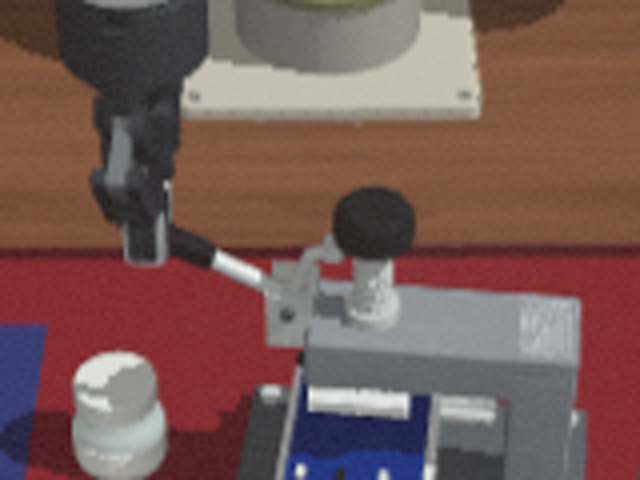

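The handle is still between the fingers and the tail is under the cap edge at (335,245). I'll creep further up to feel the stop.

jog_arm(increments=[[0.0004, 0, -0.0006, 0, 0, 0, -0.75], [0.0008, 0, -0.0012, 0, 0, 0, -0.75], [0.0012, 0, -0.0018, 0, 0, 0, -0.75], [0.0014, 0, -0.0024, 0, 0, 0, -0.75], [0.0014, 0, -0.0024, 0, 0, 0, -0.75]])

```text
clock: 23.32
position: [0.4955, -0.1022, 0.2112]
ee_rot: [0.751, 0.66, -0.0, 0.0]
ft_force: [-4.6, -2.7, -1.4]
grip_width: 0.148
grasp_force: 20.2
```

jog_arm(increments=[[0.0003, 0, -0.0005, 0, 0, 0, -0.75], [0.0006, 0, -0.001, 0, 0, 0, -0.75], [0.0009, 0, -0.0015, 0, 0, 0, -0.75], [0.0011, 0, -0.0018, 0, 0, 0, -0.75], [0.0011, 0, -0.0018, 0, 0, 0, -0.75]])

```text
clock: 23.73
position: [0.4955, -0.1015, 0.2123]
ee_rot: [0.751, 0.66, -0.0, -0.0]
ft_force: [-1.4, -5.4, -6.8]
grip_width: 0.148
grasp_force: 19.8
```

Resistance is starting, so I'll push a little further to confirm the stop.

jog_arm(increments=[[0.0003, 0, -0.0005, 0, 0, 0, -0.75], [0.0006, 0, -0.001, 0, 0, 0, -0.75], [0.0006, 0, -0.001, 0, 0, 0, -0.75], [0.0006, 0, -0.001, 0, 0, 0, -0.75], [0.0006, 0, -0.001, 0, 0, 0, -0.75]])

```text
clock: 24.15
position: [0.4954, -0.1013, 0.2126]
ee_rot: [0.751, 0.66, -0.001, -0.0]
ft_force: [0.4, -6.1, -13.9]
grip_width: 0.146
grasp_force: 20.0
```

The upper stop is reached. I'll ease the load but keep a slight upward bias, open, rise and retreat.

jog_arm(increments=[[-0.0003, 0, 0.0006, 0, 0, 0, -0.75], [-0.0003, 0, 0.0006, 0, 0, 0, -0.75], [-0.0003, 0, 0.0006, 0, 0, 0, -0.6], [-0.0003, 0, 0.0006, 0, 0, 0, -0.3], [-0.0003, 0, 0.0006, 0, 0, 0, 0]])

```text
clock: 24.57
position: [0.4968, -0.1, 0.2141]
ee_rot: [0.751, 0.661, 0.001, 0.001]
ft_force: [0.9, 0.2, 0.6]
grip_width: 0.48
grasp_force: 0.0
```

jog_arm(increments=[[0, 0, 0, 0, 0, 0, 0.1], [0, 0, 0, 0, 0, 0, 0.1], [0, 0, -0.01, 0, 0, 0, 0.1], [0, 0, -0.025, 0, 0, 0, 0.1], [0, 0, -0.05, 0, 0, 0, 0.1]])

```text
clock: 24.98
position: [0.495, -0.1005, 0.2628]
ee_rot: [0.751, 0.661, -0.001, -0.001]
ft_force: [0.5, 0.1, 0.3]
grip_width: 0.549
grasp_force: 0.0
```

jog_arm(increments=[[0, 0, -0.025, 0, 0, 0, 0.1], [0, 0, -0.05, 0, 0, 0, 0.1], [-0.03, 0, -0.06, 0, 0, 0, 0.1], [-0.06, 0, -0.06, 0, 0, 0, 0.1], [-0.09, 0, -0.06, 0, 0, 0, 0.1]])

```text
clock: 25.4
position: [0.4847, -0.1908, 0.3254]
ee_rot: [0.75, 0.661, 0.001, 0.001]
ft_force: [0.2, -0.0, -1.0]
grip_width: 0.548
grasp_force: 0.0
```

jog_arm(increments=[[-0.03, 0, 0, 0, 0, 0, 0.1], [-0.06, 0, 0, 0, 0, 0, 0.1], [-0.06, 0, 0, 0, 0, 0, 0.1], [-0.06, 0, 0, 0, 0, 0, 0.1], [-0.06, 0, 0, 0, 0, 0, 0.1]])

```text
clock: 25.82
position: [0.4771, -0.2487, 0.3238]
ee_rot: [0.751, 0.661, 0.0, 0.0]
ft_force: [0.9, 0.6, 0.6]
grip_width: 0.554
grasp_force: 0.0
```

```bash
python3 - <<'E'
from h import *
f=np.load("scene0.npz")
c=optics.camera("scene")
def ang(P,C):
    C=C.astype(int);m=(C.max(-1)<75)&(P[...,2]>.15)&(P[...,2]<.25)&(abs(P[...,0]-.498)<.03)&(P[...,1]>-.15)&(P[...,1]<-.06)
    H=P[m];q=np.median(H,0);_,_,V=np.linalg.svd(H-q);return len(H),q,np.degrees(np.arctan(V[0,2]/np.hypot(*V[0,:2])))
print(ang(f["P"],f["col"]),ang(cloud(c),c["color"]))
a=f["col"][170:290,230:390,::-1];b=c["color"][170:290,230:390,::-1]
cv2.imwrite("pics/s5.png",cv2.resize(np.vstack([a,b]),None,fx=2.5,fy=2.5,interpolation=cv2.INTER_CUBIC))
E
```

```text
(164, array([ 0.50124255, -0.0971363 ,  0.19224799]), np.float64(-22.45874259289008)) (161, array([ 0.50249094, -0.09225227,  0.19964102]), np.float64(-30.64668879345979))
```

View pics/s5.png

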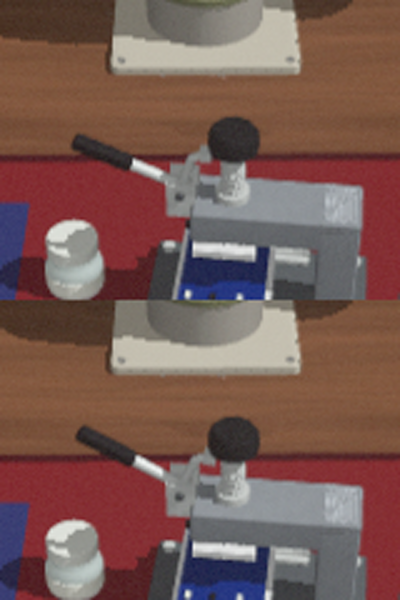

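The before and after crops show the handle now at 30° (fully up; it started at 22°), the tail under the cap at (205,455), the cap fully up, and the jar and press where they were.

```bash
python3 -c "
from workcell import workorder
print(workorder.hand_in())"
```

```text
the job is handed in; nothing more can be done
None
```

I tested the board and handed the job in at about 26 s. The probe block was held on the board at about 10 N above the spring for over 2.5 s, then the plunger came fully up and the lever went to its upper stop at about 30°, locking the press. I saw nothing nearby disturbed, though I checked only the press and jar afterwards.

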